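# Fit the crank handle and set the bench gas valve

### The arm

A 7-joint arm with a two-finger parallel gripper is mounted at the origin on the work surface. World frame = base frame: x ahead of the robot, y to its left, z up, the work surface at z = 0. Lengths are in m, angles in rad, forces in N, time in s.
With the tool pointing down it reaches from about 0.425 to 0.875 m from the base axis. Payload 4.7 kg.
Tool frame: the origin (TCP) lies midway between the tips of the shut fingers; the grasp point (between the pads) lies 19 mm behind it; z points along the fingers, y is the line along which they close (so a half turn about z gives the same grasp; the last joint's range is limited). The gripper opens to 87 mm and grips with 3 to 60 N. Pads are 19 mm wide; open, the fingers measure 117 mm over their backs; the gripper's body (75 mm by 190 mm) begins 51 mm behind the grasp point.
Start: joints at [1.282, 0.321, -0.07, 1.45, 0.023, 1.371, -0.057], TCP at [0.194, -0.62, 0.223] pointing down, gripper open.
Joint ranges: [-2.86, 2.86], [-0.3, 2.09], [-1.38, 1.24], [0.06, 2.45], [-1.56, 4.7], [0.09, 2.05], [-2.69, 2.69]. Speed limits (rad/s): [2.57, 2.57, 3.14, 3.14, 3.14, 3.14, 3.14].

### API

Orientations are given as a rotation vector (axis times angle).
In Python, from bench import ctrl gives the robot as it stands. The module is installed in compiled form; this text tells all that it offers.
- The arm moves only by the shell command python3 -m handwheel 'ROWS' [FORCE]. ROWS is JSON, a list of rows, each a list of 7 numbers: the finger opening in m, from 0 to 0.087, then the shift along the tool's x, y, z in m, then the turn, a rotation vector about the tool's x, y, z in degrees. A call has 1 to 12 rows; each row shifts and turns the commanded pose from where the row before left it, along the tool's axes as they then stand; what a row does not reach is not made up. A row lasts 1/8 s, in which the tool goes at most 62.5 mm and 10.7 degrees, less where a joint would pass 70% of its speed; a pose out of reach is approached as far as the arm can. A call is refused whole if a number of a shift passes 0.0625 or a number of a turn 10.7, either way. A call with a gripper value outside its range is refused whole. The fingers move at their own pace and stop on an object; FORCE is the grip in N (left out, the last holds). Time passes only in rows, so rows that do not move let the fingers close. It gives the time, the measured TCP pose, the force, the opening and the grip force at its end, in the units of the state.
- ctrl.get_state(): the state, without advancing time (a new reading comes with each control period).
- ctrl.get_image(name): name is "side" or "top" or "wrist"; returns (picture, depth): 480x640x3 uint8, blue, green, red; 480x640 float32, m along the optical axis (not along the pixel's ray), 0 where there is no reading.
- ctrl.camera_info(name): a dict with "intrinsics" (3x3 intrinsics, pixels), "D" ([k1, k2, p1, p2, k3] as OpenCV has them; the pictures are not rectified), "R" (3x3) and "t" (3): a world point X has camera coordinates R X + t. Camera axes: x right, y down, z forward; pixel columns grow to the right and rows downward; lengths in m; the calibration is good to about 2 mm. A picture is of the moment at which its call begins: read the wrist's pose just before it. camera_info takes no time and is no camera call; for the wrist camera it gives the pose at the moment of the call.
- ctrl.close_job(): hands the job in; it is judged then, once.
The state is a dict: "time": time; "joint_positions": joint angles; "qd": joint speeds; "joint_torque": joint torques, N m; "position": TCP position; "tool_rot": TCP orientation; "ft_force": force on the tool from outside, world axes, zero at the start; "torque": the same for the moment, N m; "grip_width": opening from 0.0 (shut) to 1.0 (fully open); "grip_force": force on a finger pad.
Only numpy, scipy, OpenCV 4.12 (cv2) and the standard library are available. Lean on these libraries where they do the work, as an engineer would, in place of code of your own. Each camera call takes 0.05 s, during which the arm holds its last target. There are 200 camera calls.

### The job

Take the straight wooden crank handle out of the tool stand and stand it upright, fully home, in the hole of the gas valve's hand wheel. Then wind the wheel clockwise until it is shut against its stop and back it off (anticlockwise) exactly two full turns from the stop. Finish still gripping the handle there with the fingers, standing in the wheel, and leave everything else on the bench undisturbed.

Things in the scene. Friction and masses are not known exactly. Their poses are not given: they have to be found in the camera images.
- valve: Brass bench gas valve on a 90 x 70 mm steel foot, fixed to the bench, with two pipe stubs (140 mm over both ends, 32 mm up) along its y axis. Origin: on the bench on the vertical wheel axis; z up. The dark steel hand wheel on top (rim radius 50 mm, 12 mm thick rim 88 mm above the bench) turns about this vertical axis.
- wheel (a joint): Wheel angle in rad, counting whole turns: 0 = shut on the hard stop, growing as it opens (anticlockwise from above), at most 31.4; at the start 0.4 to 1.2 turns open. It stays where it is left; turning takes about 0.07 N m (1.5 N at the bore). The direction from wheel axis to bore is the valve's yaw plus this angle.
- wheel_bore (a point): The upright through hole, 14.5 mm wide with a 2 mm chamfer, in the square 32 x 32 x 20 mm lug in the wheel's rim, the wheel's only hole. The point is the centre of the hole's mouth on top of the lug, 98 mm above the bench and 50 mm from the wheel axis; it turns with the wheel; z up, x outward from the wheel axis.
- stand: Wooden tool stand 70 (x) x 170 (y) x 40 mm high, fixed to the bench, with three 15.5 mm holes 30 mm deep in a row along its y axis at -58, 0 and 58 mm. Origin: centre of its underside. The crank handle and two other tools stand in the holes, in any order; each rests with its collar on the stand's top.
- handle: Loose crank handle, 78 mm tall, under 100 g: steel shank 12 mm thick, 18 mm long, tapered foot; collar 24 mm wide, 4 mm thick; straight round dark-wood grip, 20 mm wide, 22 to 78 mm up. z up. Origin: centre of the foot, 22 mm above the bench in the stand, 18 mm below the bore's mouth when home (collar on the lug). It turns freely in the bore: the gripper can keep its yaw.
- punch: Bystander in the stand: steel punch with a thin 13 mm stem and a 28 mm ball on top, 78 mm tall. Origin at its foot, 22 mm above the bench.
- cone: Bystander in the stand: pale wooden cone, 22 mm wide at the bottom, pointed to 8 mm at the top, 82 mm tall. Origin at its foot, 22 mm above the bench.
- jar: Bystander: open glass jar 60 mm wide, 55 mm tall. Origin: centre of its underside.
- dish: Bystander: stone dish 90 mm wide with a blunt cone in it, 76 mm tall. Origin: centre of its underside.
- torch: Bystander: upright black hand torch 52 mm wide, 130 mm tall. Origin: centre of its underside.
- mug: Bystander: white mug 80 mm wide, 90 mm tall. Origin: centre of its underside.
- scraper: Bystander: thin-bladed scraper with a wooden handle, about 200 mm long, lying on the bench. Origin: on the bench under the middle of it.
Not all that is in view belongs to the job. Leave any blue look-alike of the handle alone.

How it is judged:
On the way, in this order (a step that is already met when the one before it is completed fails the run):
1. the handle stands fully home in the wheel's bore (z of handle in the frame of wheel_bore below -0.012 m and horizontal distance between handle and wheel_bore below 0.006 m and angle between handle's own z axis and vertical below 0.15 rad), for 0.2 s.
2. the wheel is shut against its stop, with the handle in it (all of step 1 and value of joint wheel below 0.1 rad), for 0.1 s.
At the end, for the whole second after the job is handed in: The wheel stands still two turns (12.57 rad) open from its stop, within 0.26 rad (15 degrees); the handle stands in the bore (foot at least 12 mm below the mouth, within 6 mm of its centre, tilted less than 0.15 rad) and the fingers grip it with more than 3 N (all of step 1 and value of joint wheel between 12.306 and 12.826 rad and velocity of joint wheel between -0.1 and 0.1 rad/s and contact force between the fingers and handle above 3 N); the arm keeps its last pose, push and grip.
It fails at once if another tool or a thing on the bench is pushed more than 25 mm (distance of any of punch, cone, jar, dish, torch, mug, scraper from where it was at the start of the episode above 0.025 m).
It also fails if it takes over 72 s, if anything falls off the work surface, if the arm or the gripper's body presses on something with over 40 N, if the wrist force passes 120 N, or if a joint passes its speed limit or range.

## Working session

There is one attempt and no reset: what is moved stays moved. The work goes in short steps, Python scripts to look and compute and a shell command to move; the robot and the scene stay as the last step left them, time stands still between calls to the robot, and variables do not carry over. Pictures are saved under pics/ and viewed, at most 10 in all, crops included, and the job is handed in when it is done.

```bash
mkdir -p pics; cat > h.py <<'E'
import numpy as np, cv2
from bench import ctrl
def snap(n,f=None):
    info=ctrl.camera_info(n); im,d=ctrl.get_image(n)
    if f: cv2.imwrite('pics/'+f+'.png',im)
    np.savez('/tmp/'+(f or n)+'.npz',im=im,d=d,**{k:np.array(info[k]) for k in('intrinsics','D','R','t')})
    return im,d,info
def load(f): 
    z=np.load('/tmp/'+f+'.npz'); return z['im'],z['d'],z
def ray(info,uv):
    uv=np.array(uv,float).reshape(-1,1,2); K=np.array(info['intrinsics']);D=np.array(info['D'],float)
    p=cv2.undistortPoints(uv,K,D).reshape(-1,2); R=np.array(info['R']);t=np.array(info['t'])
    return -R.T@t, np.c_[p,np.ones(len(p))]@R   # point = c + depth*dir
def plane(info,uv,z):
    c,d=ray(info,uv); return c+d*((z-c[2])/d[:,2])[:,None]
def tri(i1,uv1,i2,uv2):
    c1,d1=ray(i1,uv1);c2,d2=ray(i2,uv2);d1=d1[0];d2=d2[0]
    s=np.linalg.lstsq(np.c_[d1,-d2],c2-c1,rcond=None)[0]
    a,b=c1+s[0]*d1,c2+s[1]*d2; return (a+b)/2,np.linalg.norm(a-b)
E
python3 - <<'E'
from h import *
for n in('top','side','wrist'):
    im,d,i=snap(n,n+'0'); print(n,np.round(i['intrinsics'],1).tolist(),np.round(i['D'],3),np.round(-np.array(i['R']).T@np.array(i['t']),3))
s=ctrl.get_state();print({k:np.round(v,3).tolist() for k,v in s.items()})
E
```

```text
top [[488.2, 0.0, 330.3], [0.0, 488.2, 245.1], [0.0, 0.0, 1.0]] [0.027 0.    0.    0.    0.   ] [ 0.317 -0.006  1.204]
side [[446.1, 0.0, 320.3], [0.0, 446.1, 243.5], [0.0, 0.0, 1.0]] [-0.063  0.     0.     0.     0.   ] [0.201 0.858 0.676]
wrist [[350.7, 0.0, 316.2], [0.0, 350.7, 239.4], [0.0, 0.0, 1.0]] [-0.062  0.     0.     0.     0.   ] [ 0.263 -0.598  0.384]
{'time': 0.15, 'joint_positions': [1.282, 0.322, -0.07, 1.451, 0.023, 1.371, -0.057], 'qd': [0.001, -0.001, 0.0, -0.002, -0.002, -0.001, -0.001], 'joint_torque': [0.0, -49.179, -0.405, -31.288, -0.064, 0.04, 0.0], 'position': [0.194, -0.62, 0.222], 'tool_rot': [-3.104, -0.474, 0.001], 'ft_force': [0.082, -0.423, 0.143], 'torque': [-0.001, -0.035, 0.021], 'grip_force': 0.0, 'grip_width': 1.003}
```

View pics/top0.png

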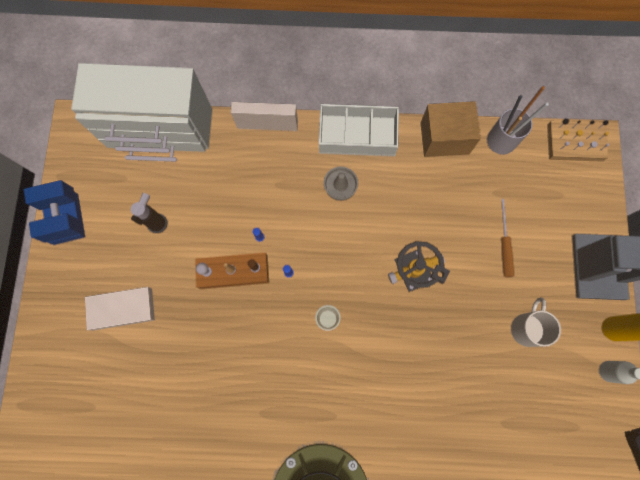

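View pics/side0.png

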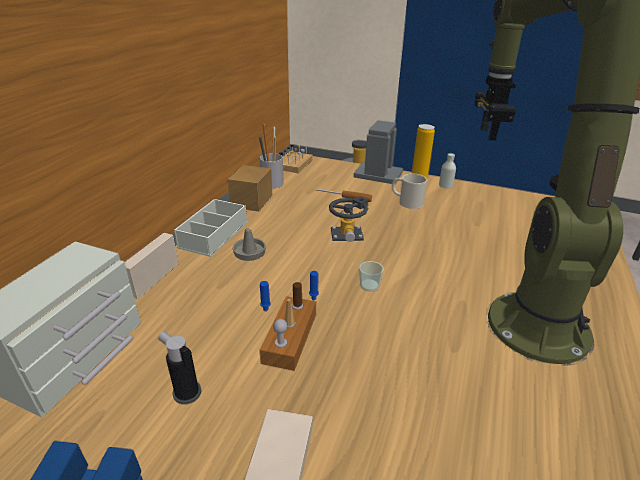

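Top view: the stand is at (231,270) with a ball (203,269), a pale cone (230,268) and a dark-wood tool at (253,265). The valve wheel is at (420,265). Two blue look-alikes stand at (258,234) and (288,270). In the side view the dark handle is at (297,293) and the blue ones at (265,295) and (314,284). The candidates for the handle are the dark one and the two blue ones, and only the dark-wood one in the stand fits. One enlarged crop will confirm it and show the lug.

```bash
python3 - <<'E'
from h import *
t=load('top0')[0];s=load('side0')[0]
f=lambda im,x,y,w,h:cv2.resize(im[y:y+h,x:x+w],(400,300),interpolation=cv2.INTER_CUBIC)
cv2.imwrite('pics/crop1.png',np.vstack([np.hstack([f(t,190,235,80,60),f(t,380,235,80,60)]),np.hstack([f(s,250,265,80,60),f(s,310,190,80,60)])]))
# rough world positions
i=load('top0')[2]
for n,p,z in(('handle',(253,265),.1),('wheel',(420,265),.09),('jar',(328,318),.03),('dish',(341,184),.03),('mug',(540,330),.045),('stand',(231,270),.04),('b1',(288,270),.05),('b2',(258,234),.05),('torch',(150,215),.06)):
    print(n,np.round(plane(i,p,z)[0],3))
E
```

```text
handle [0.503 0.174 0.1  ]
wheel [ 0.52 -0.21  0.09]
jar [ 0.394 -0.002  0.03 ]
dish [ 0.731 -0.021  0.03 ]
mug [ 0.386 -0.497  0.045]
stand [0.499 0.236 0.04 ]
b1 [0.502 0.098 0.05 ]
b2 [0.588 0.176 0.05 ]
torch [0.622 0.438 0.06 ]
```

View pics/crop1.png

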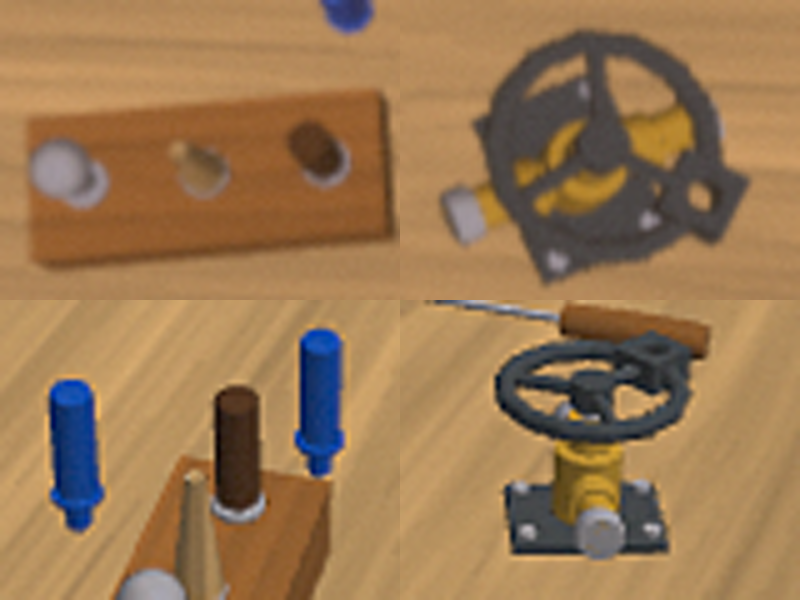

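The crop confirms it. The dark-brown wooden grip with the steel collar in the stand's right-hand hole is the handle (top ≈(251,263), side ≈(297,284)), and the blue ones are look-alikes. The lug's bore shows at top ≈(441,274), side ≈(364,200). Next I triangulate both and plan the approach for the wrist camera.

```bash
cat >> h.py <<'E'
from scipy.spatial.transform import Rotation as Ro
def goto(p,yaw=None,s=None):
    """print tool-frame turn (deg about tool z) then shift (mm) after that turn, tool taken as pointing down"""
    s=s or ctrl.get_state(); R=Ro.from_rotvec(s['tool_rot']).as_matrix(); y0=np.degrees(np.arctan2(R[1,0],R[0,0]))
    yaw=y0 if yaw is None else yaw; c,q=np.cos(np.radians(yaw)),np.sin(np.radians(yaw))
    T=np.array([[c,q,0],[q,-c,0],[0,0,-1]])
    print('yaw',round(y0,2),'tilt',np.round(np.degrees(np.arccos(-R[2,2])),2),'turn_z',round(y0-yaw,2),'shift mm',np.round(T.T@(np.array(p)-s['position'])*1e3,1),'pos',np.round(s['position'],4))
E
python3 - <<'E'
from h import *
it,is_,iw=[load(n+'0')[2] for n in('top','side','wrist')]
for n,a,b in(('handle top',(251.2,263),(297.4,283.6)),('bore',(440.6,273.6),(363.8,199.5)),('hub',(420,265),(348.3,206.5))):
    p,e=tri(it,a,is_,b);print(n,np.round(p,4),round(e,4))
print('wrist fwd',np.round(iw['R'],3).tolist(), 'state R',np.round(Ro.from_rotvec(ctrl.get_state()['tool_rot']).as_matrix(),3).tolist())
goto((.50,-.30,.30),90)
E
```

```text
handle top [0.5071 0.1783 0.1024] 0.0005
bore [ 0.4955 -0.2557  0.1007] 0.0094
hub [ 0.5205 -0.209   0.0942] 0.0023
wrist fwd [[0.299, -0.954, -0.002], [-0.92, -0.289, 0.264], [-0.253, -0.077, -0.964]] state R [[0.955, 0.298, -0.001], [0.298, -0.955, 0.001], [-0.0, -0.001, -1.0]]
yaw 17.35 tilt 0.08 turn_z -72.65 shift mm [320.1 306.4 -78.3] pos [ 0.1936 -0.6201  0.2217]
```

```bash
python3 -m handwheel '[[0.087,0,0,0,0,0,-10.4],[0.087,0,0,0,0,0,-10.4],[0.087,0,0,0,0,0,-10.4],[0.087,0,0,0,0,0,-10.4],[0.087,0,0,0,0,0,-10.4],[0.087,0,0,0,0,0,-10.4],[0.087,0,0,0,0,0,-10.3]]' 20
python3 -m handwheel '[[0.087,0.04,0.038,0,0,0,0],[0.087,0.04,0.038,0,0,0,0],[0.087,0.04,0.038,0,0,0,0],[0.087,0.04,0.038,0,0,0,0],[0.087,0.04,0.038,0,0,0,0],[0.087,0.04,0.038,0,0,0,0],[0.087,0.04,0.038,0,0,0,0],[0.087,0.04,0.038,0,0,0,0],[0.087,0,0,0,0,0,0]]'
python3 - <<'E'
from h import *
snap('wrist','w1'); goto((.50,-.30,.22),90)
E
```

```text
time: 1.02
position: [0.1937, -0.6203, 0.2221]
tool_rot: [-2.213, -2.228, -0.0]
ft_force: [0.5, 1.1, -0.5]
grip_width: 1.0
grip_force: 0.0
time: 2.15
position: [0.5011, -0.2943, 0.2226]
tool_rot: [-2.209, -2.233, -0.005]
ft_force: [-0.4, -1.1, 0.8]
grip_width: 1.004
grip_force: 0.0
yaw 90.35 tilt 0.04 turn_z 0.35 shift mm [-2.3  1.1  2.3] pos [ 0.4989 -0.2977  0.2223]
```

View pics/w1.png

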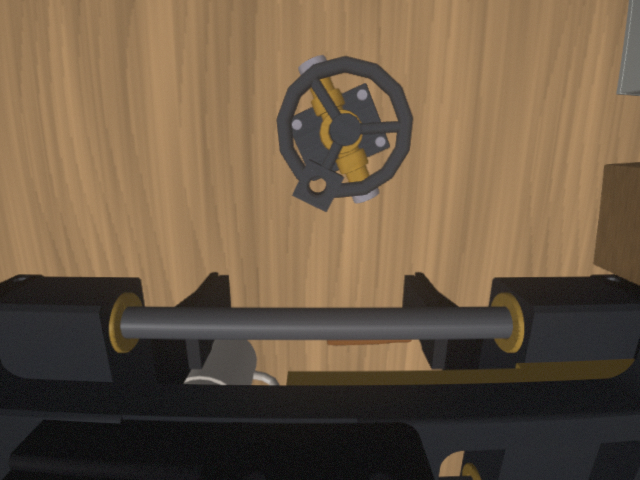

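Wrist view: the wheel hub is at (345,128) and the bore at (318,184), clear of the fingers. I take a second view from a shifted place on the way to the stand.

```bash
python3 -m handwheel '[[0.087,0.04,0.04,0,0,0,0],[0.087,0,0.04,0,0,0,0],[0.087,0,0,0,0,0,0],[0.087,0,0,0,0,0,0]]'
cat >> h.py <<'E'
def wheel(f,box,v=False):
    im,d,i=load(f); x,y,w,h=box
    m=np.zeros(im.shape[:2],np.uint8); hsv=cv2.cvtColor(im,cv2.COLOR_BGR2HSV)
    m[y:y+h,x:x+w]=((hsv[...,2]<85)&(hsv[...,1]<110))[y:y+h,x:x+w]*255
    cs,hi=cv2.findContours(m,cv2.RETR_CCOMP,cv2.CHAIN_APPROX_NONE); out=[]
    for c,k in zip(cs,hi[0]):
        a=cv2.contourArea(c)
        if k[3]>=0 and 60<a<600:
            (e,ax,_)=cv2.fitEllipse(c); out.append((np.round(e,1),a,np.round(ax,1)))
    ext=max([c for c,k in zip(cs,hi[0]) if k[3]<0],key=cv2.contourArea)
    if v:
        cv2.imwrite('pics/m_'+f+'.png',m)
    return i,out,ext
E
python3 - <<'E'
from h import *
snap('wrist','w2')
goto((.50,-.30,.22),90)
i1,o1,e1=wheel('w1',(260,40,170,190)); print(o1)
i2=load('w2')[2]
for z in (.098,.088): 
    P=np.array([[.4955,-.2557,z],[.5205,-.209,z]]); print(cv2.projectPoints(P,cv2.Rodrigues(i2['R'])[0],i2['t'],i2['intrinsics'],i2['D'])[0].round().reshape(-1,2).tolist())
E
```

```text
time: 2.7
position: [0.576, -0.262, 0.2219]
tool_rot: [-2.222, -2.219, 0.003]
ft_force: [0.3, -0.2, 0.0]
grip_width: 1.003
grip_force: 0.0
yaw 89.89 tilt 0.1 turn_z -0.11 shift mm [-38.  -75.9   2.2] pos [ 0.5759 -0.262   0.2222]
[(array([317.5, 184.8]), 220.0, array([15.1, 19. ])), (array([297.4, 150.2]), 115.0, array([ 5.2, 32.2])), (array([380. , 141.2]), 118.0, array([12.1, 12.6])), (array([296.5, 124.1]), 114.0, array([11.6, 12.7])), (array([361.8,  94.4]), 122.5, array([12.3, 12.9]))]
[[221.0, 226.0], [248.0, 170.0]]
[[224.0, 223.0], [250.0, 169.0]]
```

```bash
cat >> h.py <<'E'
from scipy.optimize import least_squares
def rim(i,e,z=.088,c0=(.52,-.209)):
    P=plane(i,e.reshape(-1,2),z)[:,:2]
    f=lambda q:np.linalg.norm(P-q[:2],axis=1)-q[2]
    r=least_squares(f,[*c0,.056],loss='cauchy',f_scale=.0007); return r.x,np.median(abs(r.fun))
E
python3 - <<'E'
from h import *
i1,o1,e1=wheel('w1',(260,40,170,190)); i2,o2,e2=wheel('w2',(150,80,180,180))
print(o2[:3]); 
for i,e in((i1,e1),(i2,e2)): print(rim(i,e))
b1=o1[0][0]; b2=min(o2,key=lambda o:abs(o[0]-[223,224]).sum())[0]
print('bore tri',tri(i1,b1,i2,b2),[plane(i,b,.088) for i,b in((i1,b1),(i2,b2))])
it=load('top0')[2]; print('top', plane(it,(440.6,273.6),.09))
goto((.507,.10,.26),90)
E
```

```text
[(array([231.4, 221.8]), 133.0, array([10.8, 15.9]))]
(array([ 0.52329743, -0.20950079,  0.05443683]), np.float64(0.0004491554193302022))
(array([ 0.52308466, -0.20957383,  0.05441041]), np.float64(0.00047031035102522434))
bore tri (array([ 0.50187465, -0.25465511,  0.08680264]), np.float64(0.00016475700313802523)) [array([[ 0.50189934, -0.25459962,  0.088     ]]), array([[ 0.50214478, -0.25431418,  0.088     ]])]
top [[ 0.50197744 -0.25733354  0.09      ]]
yaw 89.89 tilt 0.1 turn_z -0.11 shift mm [362.  -68.9 -37.8] pos [ 0.5759 -0.262   0.2222]
```

```bash
python3 -m handwheel '[[0.087,0.052,-0.01,-0.005,0,0,0],[0.087,0.052,-0.01,-0.005,0,0,0],[0.087,0.052,-0.01,-0.005,0,0,0],[0.087,0.052,-0.01,-0.005,0,0,0],[0.087,0.052,-0.01,-0.005,0,0,0],[0.087,0.052,-0.01,-0.005,0,0,0],[0.087,0.05,-0.009,-0.005,0,0,0],[0.087,0,0,0,0,0,0],[0.087,0,0,0,0,0,0]]'
python3 -c "
from h import *
snap('wrist','w3')"
python3 -m handwheel '[[0.087,-0.06,0.04,0,0,0,0],[0.087,0,0,0,0,0,0],[0.087,0,0,0,0,0,0]]'
python3 -c "
from h import *
snap('wrist','w4')
cv2.imwrite('pics/w34.png',np.hstack([cv2.resize(load(f)[0],(400,300)) for f in('w3','w4')]))"
```

```text
time: 3.88
position: [0.508, 0.1, 0.2576]
tool_rot: [2.221, 2.219, -0.002]
ft_force: [0.0, 0.1, 0.2]
grip_width: 1.001
grip_force: 0.0
time: 4.3
position: [0.5427, 0.0482, 0.2569]
tool_rot: [-2.223, -2.217, 0.001]
ft_force: [0.1, 1.0, 0.1]
grip_width: 0.998
grip_force: 0.0
```

View pics/w34.png

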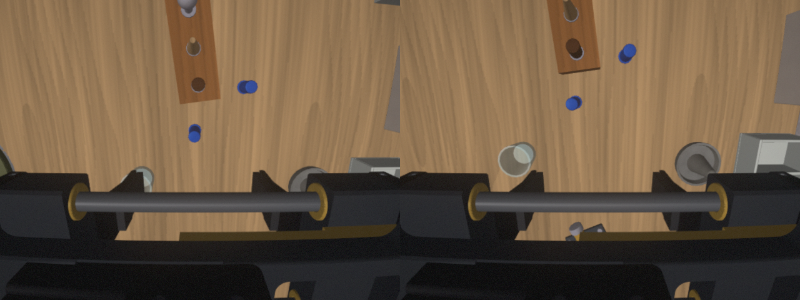

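Left (w3): the handle is at about (317,134) full-size, nearest the stand's lower end, with blue pegs at (397,139) and (310,213). Right (w4): the handle is at (278,75). Now I measure the cap and collar in both views.

```bash
python3 - <<'E'
from h import *
it,is_=load('top0')[2],load('side0')[2]
res={}
for f,(u,v) in(('w3',(317,134)),('w4',(278,75))):
    im,d,i=load(f); hsv=cv2.cvtColor(im,cv2.COLOR_BGR2HSV)
    w=22; roi=hsv[v-w:v+w,u-w:u+w]
    m=((roi[...,2]<95)).astype(np.uint8)*255
    n,l,st,c=cv2.connectedComponentsWithStats(m); k=1+np.argmax(st[1:,4])
    ext=max(cv2.findContours((l==k).astype(np.uint8),cv2.RETR_EXTERNAL,cv2.CHAIN_APPROX_NONE)[0],key=cv2.contourArea)
    e=cv2.fitEllipse(ext); cc=np.array(e[0])+[u-w,v-w]
    print(f,st[k],np.round(cc,1),np.round(e[1:][0],1),e[2], 'plane .1',plane(i,cc,.1).round(4),'.07',plane(i,cc,.07).round(4),'depth z', round(float(np.median(d[v-3:v+4,u-3:u+4])),4))
    # depth based points of the cap
    ys,xs=np.where(l==k); xs=xs+u-w; ys=ys+v-w; dd=d[ys,xs]; C,dr=ray(i,np.c_[xs,ys]); P=C+dr*dd[:,None]
    top=P[P[:,2]>np.percentile(P[:,2],95)-.006]; print('cap',top.mean(0).round(4),(top.min(0)+top.max(0))/2,len(top), np.ptp(top,axis=0).round(4))
    # stand edge: lines of reddish top
    mm=((hsv[...,0]<14)&(hsv[...,1]>120)).astype(np.uint8); mm[250:]=0
    n,l,st,c=cv2.connectedComponentsWithStats(mm); k=1+np.argmax(st[1:,4]); ys,xs=np.where(l==k); print(st[k])
    L=[(y,xs[ys==y].min(),xs[ys==y].max()) for y in range(10,(150 if f=='w3' else 100),10)]
    A=plane(i,[(a[1],a[0]) for a in L],.04);B=plane(i,[(a[2],a[0]) for a in L],.04)
    for Q in(A,B): 
        p=np.polyfit(Q[:,1],Q[:,0],1); print('slope deg',round(np.degrees(np.arctan(p[0])),2),'x at y=.178',round(np.polyval(p,.178),4))
goto((0,0,0))
E
```

```text
w3 [ 11  12  22  23 383] [316.8 134.7] [20.8 21.6] 2.4457359313964844 plane .1 [[0.5086 0.1803 0.1   ]] .07 [[0.5086 0.181  0.07  ]] depth z 0.3059
cap [0.5087 0.1802 0.1023] [0.50833179 0.18017796 0.25760727] 376 [0.0186 0.019  0.3243]
[ 277   72   75   93 2092]Traceback (most recent call last):
  File "<stdin>", line 18, in <module>
    return umr_minimum(a, axis, None, out, keepdims, initial, where)
ValueError: zero-size array to reduction operation minimum which has no identity
```

```bash
python3 - <<'E'
from h import *
goto((.5086,.1803,.12),86)
i3,i4=load('w3')[2],load('w4')[2]
im=load('w4')[0]; v,u,w=75,278,25
m=(cv2.cvtColor(im,cv2.COLOR_BGR2HSV)[v-w:v+w,u-w:u+w,2]<95).astype(np.uint8)
c=max(cv2.findContours(m,0,cv2.CHAIN_APPROX_NONE)[0],key=cv2.contourArea); x,y,a,b=cv2.boundingRect(c); print('w4 bbox',x+u-w,y+v-w,a,b)
print(cv2.projectPoints(np.array([[.5086,.1803,.1],[.5086,.1803,.044]]),cv2.Rodrigues(i4['R'])[0],i4['t'],i4['intrinsics'],i4['D'])[0].round(1).reshape(-1,2).tolist())
E
```

```text
yaw 89.97 tilt 0.06 turn_z 3.97 shift mm [128.3 -43.  137.2] pos [0.5425 0.0494 0.2572]
w4 bbox 266 61 26 33
[[275.9, 72.5], [282.2, 83.5]]
```

```bash
python3 -m handwheel '[[0.05,0,0,0,0,0,4],[0.05,0.032,-0.0107,0.034,0,0,0],[0.05,0.032,-0.0107,0.034,0,0,0],[0.05,0.032,-0.0107,0.034,0,0,0],[0.05,0.0323,-0.0109,0.035,0,0,0],[0.05,0,0,0,0,0,0],[0.05,0,0,0,0,0,0],[0.05,0,0,0,0,0,0]]'
python3 -c "
from h import *
goto((.5086,.1803,.053),86)"
```

```text
time: 5.35
position: [0.5101, 0.1798, 0.1217]
tool_rot: [2.297, 2.14, 0.002]
ft_force: [0.4, -0.0, 0.8]
grip_width: 0.577
grip_force: 0.0
yaw 85.94 tilt 0.13 turn_z -0.06 shift mm [ 0.3 -1.5 68.7] pos [0.5101 0.1798 0.1217]
```

```bash
python3 -m handwheel '[[0.05,0,-0.0015,0.017,0,0,0],[0.05,0,0,0.017,0,0,0],[0.05,0,0,0.017,0,0,0],[0.05,0,0,0.017,0,0,0],[0.05,0,0,0,0,0,0],[0.0,0,0,0,0,0,0],[0.0,0,0,0,0,0,0],[0.0,0,0,0,0,0,0],[0.0,0,0,0,0,0,0],[0.0,0,0,0,0,0,0]]' 25
python3 -c "
from h import *
goto((.5086,.1803,.053),86)"
```

```text
time: 6.6
position: [0.5077, 0.1809, 0.0529]
tool_rot: [2.296, 2.143, 0.001]
ft_force: [0.1, 0.3, 2.5]
grip_width: 0.225
grip_force: 25.0
yaw 86.05 tilt 0.05 turn_z 0.05 shift mm [-0.6  0.9 -0.1] pos [0.5077 0.1809 0.0529]
```

```bash
python3 -m handwheel '[[0.0,0,0,-0.015,0,0,0],[0.0,0,0,-0.025,0,0,0],[0.0,0,0,-0.03,0,0,0],[0.0,0,0,-0.03,0,0,0],[0.0,0,0,-0.027,0,0,0],[0.0,0,0,0,0,0,0]]'
python3 -c "
from h import *
goto((.502,-.2545,.18),90)"
```

```text
time: 7.35
position: [0.5085, 0.1817, 0.1822]
tool_rot: [2.295, 2.142, 0.005]
ft_force: [0.0, 0.2, -0.7]
grip_width: 0.219
grip_force: 25.0
yaw 86.06 tilt 0.25 turn_z -3.94 shift mm [-436.2   -6.5    2.2] pos [0.5085 0.1817 0.1822]
```

```bash
python3 -m handwheel '[[0.0,0,0,0,0,0,-4],[0.0,-0.0485,-0.0007,0,0,0,0],[0.0,-0.0485,-0.0007,0,0,0,0],[0.0,-0.0485,-0.0007,0,0,0,0],[0.0,-0.0485,-0.0007,0,0,0,0],[0.0,-0.0485,-0.0007,0,0,0,0],[0.0,-0.0485,-0.0007,0,0,0,0],[0.0,-0.0485,-0.0007,0,0,0,0],[0.0,-0.0485,-0.0007,0,0,0,0],[0.0,-0.0485,-0.0007,0,0,0,0],[0.0,0,0,0,0,0,0],[0.0,0,0,0,0,0,0]]'
python3 -c "
from h import *
snap('wrist','w5');goto((.502,-.2545,.15),90);im=load('w5')[0]
cv2.imwrite('pics/w5c.png',cv2.resize(im[120:360,160:480],(800,600),interpolation=cv2.INTER_CUBIC))"
```

```text
time: 8.85
position: [0.5009, -0.2545, 0.1785]
tool_rot: [-2.219, -2.221, -0.0]
ft_force: [0.8, 0.4, -1.4]
grip_width: 0.225
grip_force: 25.0
yaw 90.15 tilt 0.11 turn_z 0.15 shift mm [-0.6  0.7 28.8] pos [ 0.5013 -0.2539  0.1788]
```

View pics/w5c.png

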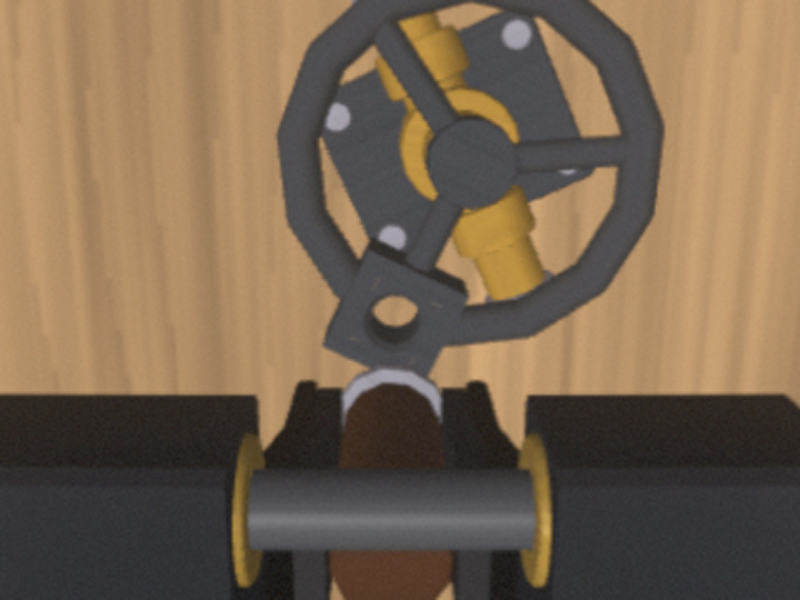

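The handle hangs straight in the pads: collar front edge at full-frame ≈(316.4,268), bore at ≈(317,245). I work out the offset between them from this one view.

```bash
python3 - <<'E'
from h import *
im,d,i=load('w5')
hsv=cv2.cvtColor(im,cv2.COLOR_BGR2HSV)
g=((hsv[...,1]<60)&(hsv[...,2]>115)).astype(np.uint8); g[:262]=0; g[300:]=0; g[:,:290]=0; g[:,345:]=0
ys,xs=np.where(g); col=[(x,ys[xs==x].min()) for x in sorted(set(xs)) if (xs==x).sum()>1]; print(xs.min(),xs.max(),col[len(col)//2])
P=plane(i,np.array(col)[2:-2]+[0.5,-.0],.1788-.009)[:,:2]
f=lambda q:np.linalg.norm(P-q,axis=1)-.012
r=least_squares(f,[.5013,-.2539]); print('collar centre',r.x.round(4),abs(r.fun).max().round(4))
w=16;u,v=317,245;m=(hsv[v-w:v+w,u-w:u+w,2]>85).astype(np.uint8)
n,l,st,c=cv2.connectedComponentsWithStats(m);k=l[w,w];cc=c[k]+[u-w,v-w];print('hole px',cc,st[k],plane(i,cc,.088).round(4))
# whole bore incl. inner wall: lug top corners from crop
q=np.array([(375,243),(466,292),(430,375),(326,343)])*.4+[160,120]; Q=plane(i,q,.098);print(Q.round(4).tolist(),Q.mean(0).round(4))
E
```

```text
297 335 (np.int64(316), np.int64(268))
collar centre [ 0.5004 -0.2552] 0.0031
hole px [317.72340426 243.75531915] [  8   9  19  13 188] [[ 0.5019 -0.2541  0.088 ]]
[[0.4963, -0.2317, 0.098], [0.5224, -0.246, 0.098], [0.5124, -0.2713, 0.098], [0.482, -0.2614, 0.098]] [ 0.5033 -0.2526  0.098 ]
```

```bash
python3 -m handwheel '[[0.0,0,0.001,0.015,0,0,0],[0.0,0,0,0.015,0,0,0],[0.0,0,0,0.013,0,0,0],[0.0,0,0,0.003,0,0,0],[0.0,0,0,0.003,0,0,0],[0.0,0,0,0.003,0,0,0],[0.0,0,0,0.003,0,0,0],[0.0,0,0,0,0,0,0]]'
python3 -c "
from h import *
goto((.502,-.2545,.111),90);s=ctrl.get_state();print(s['ft_force'],s['torque'])"
```

```text
time: 9.9
position: [0.5024, -0.2555, 0.1245]
tool_rot: [-2.22, -2.222, 0.0]
ft_force: [1.1, 0.5, -1.3]
grip_width: 0.225
grip_force: 25.0
yaw 90.05 tilt 0.01 turn_z 0.05 shift mm [ 1.  -0.4 13.5] pos [ 0.5024 -0.2555  0.1245]
[ 1.1261318   0.49932332 -1.31527867] [ 0.13913115 -0.04456604 -0.03792241]
```

```bash
python3 -m handwheel '[[0.0,0,0,0.003,0,0,0],[0.0,0,0,0.003,0,0,0],[0.0,0,0,0.003,0,0,0],[0.0,0,0,0.003,0,0,0],[0.0,0,0,0.001,0,0,0],[0.0,0,0,0,0,0,0],[0.0,0,0,0,0,0,0]]'
python3 -c "
from h import *
goto((.502,-.2545,.111),90);s=ctrl.get_state();print(s['ft_force'],s['torque']);snap('side','s2');im=load('s2')[0]
cv2.imwrite('pics/s2c.png',cv2.resize(im[160:250,290:410],(800,600),interpolation=cv2.INTER_CUBIC))"
```

```text
time: 10.78
position: [0.5023, -0.2554, 0.1113]
tool_rot: [-2.22, -2.222, 0.0]
ft_force: [-1.3, 1.3, -1.9]
grip_width: 0.223
grip_force: 25.0
yaw 90.05 tilt 0.02 turn_z 0.05 shift mm [ 0.9 -0.3  0.3] pos [ 0.5023 -0.2554  0.1113]
[-1.2802429   1.28398312 -1.88283555] [ 0.34390801 -0.0203899   0.01199292]
```

View pics/s2c.png

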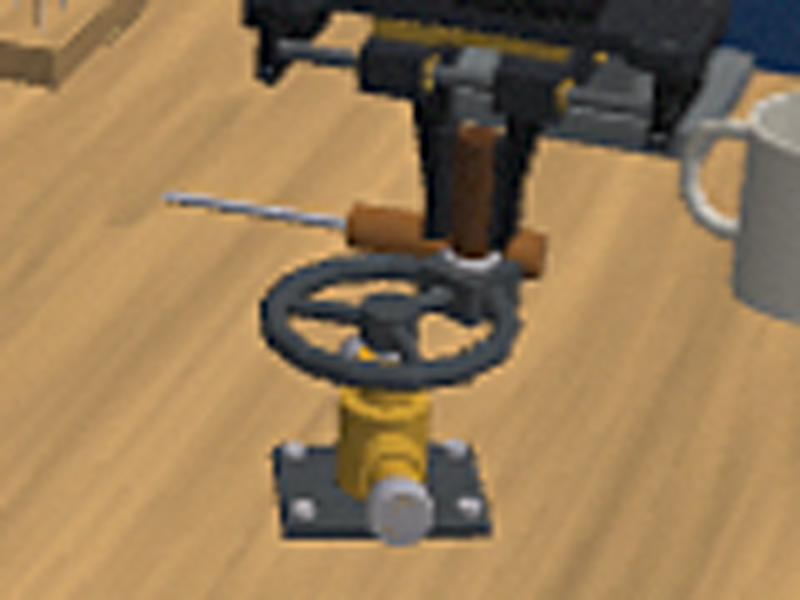

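The side view shows the handle standing in the lug with its collar on it, around crop (472,258). The pipe axis lies at about 112° / -68°, so the shut direction is either 22° (0.62 turn away) or 202° (1.12 turns). I print the arc rows so I can type them.

```bash
cat >> h.py <<'E'
C=np.array([.5232,-.2095])
def arc(da,n,a0=None,r=.0500):
    s=ctrl.get_state(); v=s['position'][:2]-C; a=np.degrees(np.arctan2(v[1],v[0])); R=Ro.from_rotvec(s['tool_rot']).as_matrix()
    print('angle',round(a,2),'r',round(np.linalg.norm(v)*1e3,2),'z',round(s['position'][2],4),'F',np.round(s['ft_force'],1),'grip',round(float(s['grip_force']),1),'t',round(s['time'],2),'tilt',np.round(np.degrees(np.arccos(-R[2,2])),2))
    a0=a if a0 is None else a0; th=np.radians(a0+da*np.arange(n+1)); P=r*np.c_[np.sin(th),np.cos(th)]; P[0]=P[0] if n==0 else P[0]
    A=np.round(P*1e4)/1e4; 
    print('start off',np.round((P[0]-v[::-1])*1e3,2)); print(''.join('[0.0,%g,%g,0,0,0,0],'%(round(x,4),round(y,4)) for x,y in np.diff(A,axis=0)))
E
python3 -c "
from h import *
arc(-17,12)"
```

```text
angle -114.46 r 50.49 z 0.1114 F [-0.4  1.3 -1.3] grip 25.0 t 10.82 tilt 0.02
start off [0.45 0.2 ]
[0.0,0.008,-0.0124,0,0,0,0],[0.0,0.0113,-0.0095,0,0,0,0],[0.0,0.0136,-0.0058,0,0,0,0],[0.0,0.0147,-0.0016,0,0,0,0],[0.0,0.0146,0.0029,0,0,0,0],[0.0,0.013,0.0069,0,0,0,0],[0.0,0.0105,0.0104,0,0,0,0],[0.0,0.0069,0.0131,0,0,0,0],[0.0,0.0029,0.0145,0,0,0,0],[0.0,-0.0016,0.0147,0,0,0,0],[0.0,-0.0058,0.0136,0,0,0,0],[0.0,-0.0094,0.0113,0,0,0,0],
```

```bash
python3 -m handwheel '[[0.0,0.008,-0.0124,0,0,0,0],[0.0,0.0113,-0.0095,0,0,0,0],[0.0,0.0136,-0.0058,0,0,0,0],[0.0,0.0147,-0.0016,0,0,0,0],[0.0,0.0146,0.0029,0,0,0,0],[0.0,0.013,0.0069,0,0,0,0],[0.0,0,0,0,0,0,0]]'
python3 -c "
from h import *
arc(-17,12)"
```

```text
time: 11.7
position: [0.483, -0.1781, 0.1112]
tool_rot: [-2.216, -2.224, -0.0]
ft_force: [0.3, -0.0, -1.4]
grip_width: 0.226
grip_force: 25.0
angle 142.06 r 51.03 z 0.1112 F [ 0.3 -0.  -1.4] grip 25.0 t 11.7 tilt 0.13
start off [-0.63  0.81]
[0.0,0.0102,0.0107,0,0,0,0],[0.0,0.0066,0.0132,0,0,0,0],[0.0,0.0025,0.0146,0,0,0,0],[0.0,-0.0019,0.0146,0,0,0,0],[0.0,-0.0061,0.0135,0,0,0,0],[0.0,-0.0098,0.0111,0,0,0,0],[0.0,-0.0126,0.0077,0,0,0,0],[0.0,-0.0143,0.0037,0,0,0,0],[0.0,-0.0148,-0.0006,0,0,0,0],[0.0,-0.0139,-0.0049,0,0,0,0],[0.0,-0.0119,-0.0088,0,0,0,0],[0.0,-0.0088,-0.0119,0,0,0,0],
```

```bash
python3 -m handwheel '[[0.0,0.0099,0.0111,0,0,0,0],[0.0,0.0066,0.0132,0,0,0,0],[0.0,0.0025,0.0146,0,0,0,0],[0.0,-0.0019,0.0146,0,0,0,0],[0.0,-0.0061,0.0135,0,0,0,0],[0.0,-0.0098,0.0111,0,0,0,0],[0.0,0,0,0,0,0,0]]'
python3 -c "
from h import *
arc(-6,6)"
```

```text
time: 12.58
position: [0.563, -0.1808, 0.1117]
tool_rot: [2.22, 2.219, 0.003]
ft_force: [2.8, 0.3, -0.8]
grip_width: 0.222
grip_force: 25.0
angle 35.85 r 49.06 z 0.1117 F [ 2.8  0.3 -0.8] grip 25.0 t 12.57 tilt 0.19
start off [0.55 0.76]
[0.0,-0.0044,0.0029,0,0,0,0],[0.0,-0.0047,0.0023,0,0,0,0],[0.0,-0.0049,0.0019,0,0,0,0],[0.0,-0.005,0.0013,0,0,0,0],[0.0,-0.0052,0.0008,0,0,0,0],[0.0,-0.0052,0.0003,0,0,0,0],
```

```bash
python3 -m handwheel '[[0.0,-0.0042,0.0033,0,0,0,0],[0.0,-0.0047,0.0023,0,0,0,0],[0.0,-0.0049,0.0019,0,0,0,0],[0.0,0,0,0,0,0,0]]'
python3 -c "
from h import *
arc(-6,6)"
```

```text
time: 13.08
position: [0.5686, -0.1901, 0.1117]
tool_rot: [-2.217, -2.222, -0.004]
ft_force: [-0.1, 7.1, 1.5]
grip_width: 0.224
grip_force: 25.0
angle 23.13 r 49.37 z 0.1117 F [-0.1  7.1  1.5] grip 25.0 t 13.07 tilt 0.22
start off [0.25 0.58]
[0.0,-0.0049,0.0018,0,0,0,0],[0.0,-0.005,0.0013,0,0,0,0],[0.0,-0.0052,0.0007,0,0,0,0],[0.0,-0.0053,0.0002,0,0,0,0],[0.0,-0.0052,-0.0004,0,0,0,0],[0.0,-0.0051,-0.0009,0,0,0,0],
```

```bash
python3 -m handwheel '[[0.0,-0.002,0.0007,0,0,0,0],[0.0,-0.002,0.0007,0,0,0,0],[0.0,0,0,0,0,0,0],[0.0,0,0,0,0,0,0]]'
python3 -c "
from h import *
arc(-6,6);arc(17,1)"
```

```text
time: 13.58
position: [0.5689, -0.1906, 0.1116]
tool_rot: [-2.211, -2.221, -0.005]
ft_force: [-3.5, 12.1, 4.0]
grip_width: 0.221
grip_force: 25.0
angle 22.46 r 49.5 z 0.1116 F [-3.5 12.1  4. ] grip 25.0 t 13.57 tilt 0.49
start off [0.19 0.46]
[0.0,-0.0049,0.0018,0,0,0,0],[0.0,-0.0051,0.0012,0,0,0,0],[0.0,-0.0052,0.0006,0,0,0,0],[0.0,-0.0052,0.0002,0,0,0,0],[0.0,-0.0053,-0.0004,0,0,0,0],[0.0,-0.0051,-0.001,0,0,0,0],
angle 22.46 r 49.5 z 0.1116 F [-3.5 12.1  4. ] grip 25.0 t 13.57 tilt 0.49
start off [0.19 0.46]
[0.0,0.0127,-0.0076,0,0,0,0],
```

The wheel is shut at 22.5°: 12 N of reaction, no further motion, and the pipe-axis estimate agrees. Now I back off two turns.

```bash
python3 -c "
from h import *
arc(20,11,22.6)"
```

```text
angle 22.46 r 49.5 z 0.1116 F [-3.5 12.1  4. ] grip 25.0 t 13.57 tilt 0.49
start off [0.3  0.42]
[0.0,0.0146,-0.0094,0,0,0,0],[0.0,0.0106,-0.0138,0,0,0,0],[0.0,0.0052,-0.0166,0,0,0,0],[0.0,-0.0008,-0.0173,0,0,0,0],[0.0,-0.0067,-0.016,0,0,0,0],[0.0,-0.0117,-0.0128,0,0,0,0],[0.0,-0.0154,-0.008,0,0,0,0],[0.0,-0.0173,-0.0022,0,0,0,0],[0.0,-0.0169,0.0037,0,0,0,0],[0.0,-0.0146,0.0094,0,0,0,0],[0.0,-0.0106,0.0138,0,0,0,0],
```

```bash
python3 -m handwheel '[[0.0,0.0083,-0.0026,0,0,0,0],[0.0,0.0146,-0.0094,0,0,0,0],[0.0,0.0106,-0.0138,0,0,0,0],[0.0,0.0052,-0.0166,0,0,0,0],[0.0,-0.0008,-0.0173,0,0,0,0],[0.0,-0.0067,-0.016,0,0,0,0],[0.0,-0.0117,-0.0128,0,0,0,0],[0.0,-0.0154,-0.008,0,0,0,0],[0.0,-0.0173,-0.0022,0,0,0,0],[0,0,0,0,0,0,0]]'
python3 -c "
from h import *
arc(20,12)"
```

```text
time: 14.82
position: [0.472, -0.2128, 0.1125]
tool_rot: [2.221, 2.216, 0.002]
ft_force: [4.2, -1.6, 0.3]
grip_width: 0.227
grip_force: 25.0
angle -176.35 r 51.26 z 0.1125 F [ 4.2 -1.6  0.3] grip 25.0 t 14.82 tilt 0.24
start off [0.08 1.25]
[0.0,-0.0169,0.0041,0,0,0,0],[0.0,-0.0144,0.0096,0,0,0,0],[0.0,-0.0103,0.014,0,0,0,0],[0.0,-0.0049,0.0167,0,0,0,0],[0.0,0.0011,0.0173,0,0,0,0],[0.0,0.007,0.0159,0,0,0,0],[0.0,0.012,0.0126,0,0,0,0],[0.0,0.0155,0.0077,0,0,0,0],[0.0,0.0173,0.0019,0,0,0,0],[0.0,0.0169,-0.0041,0,0,0,0],[0.0,0.0144,-0.0096,0,0,0,0],[0.0,0.0103,-0.014,0,0,0,0],
```

```bash
python3 -m handwheel '[[0.0,-0.0169,0.0052,0.0005,0,0,0],[0.0,-0.0144,0.0096,0,0,0,0],[0.0,-0.0103,0.014,0,0,0,0],[0.0,-0.0049,0.0167,0,0,0,0],[0.0,0.0011,0.0173,0,0,0,0],[0.0,0.007,0.0159,0,0,0,0],[0.0,0.012,0.0126,0,0,0,0],[0.0,0.0155,0.0077,0,0,0,0],[0.0,0.0173,0.0019,0,0,0,0],[0.0,0.0169,-0.0041,0,0,0,0],[0.0,0.0144,-0.0096,0,0,0,0],[0.0,0,0,0,0,0,0]]'
python3 -c "
from h import *
arc(20,12)"
```

```text
time: 16.32
position: [0.5566, -0.1702, 0.1109]
tool_rot: [-2.217, -2.223, 0.002]
ft_force: [-0.6, 0.8, 2.3]
grip_width: 0.222
grip_force: 25.0
angle 49.63 r 51.52 z 0.1109 F [-0.6  0.8  2.3] grip 25.0 t 16.32 tilt 0.15
start off [-1.16 -0.98]
[0.0,0.0088,-0.015,0,0,0,0],[0.0,0.0031,-0.0171,0,0,0,0],[0.0,-0.0029,-0.0171,0,0,0,0],[0.0,-0.0086,-0.0151,0,0,0,0],[0.0,-0.0132,-0.0112,0,0,0,0],[0.0,-0.0163,-0.0061,0,0,0,0],[0.0,-0.0174,-0.0001,0,0,0,0],[0.0,-0.0163,0.0058,0,0,0,0],[0.0,-0.0134,0.0111,0,0,0,0],[0.0,-0.0088,0.015,0,0,0,0],[0.0,-0.0031,0.0171,0,0,0,0],[0.0,0.0029,0.0171,0,0,0,0],
```

```bash
python3 -m handwheel '[[0.0,0.0082,-0.0155,0,0,0,0],[0.0,0.0031,-0.0171,0,0,0,0],[0.0,-0.0029,-0.0171,0,0,0,0],[0.0,-0.0086,-0.0151,0,0,0,0],[0.0,-0.0132,-0.0112,0,0,0,0],[0.0,-0.0163,-0.0061,0,0,0,0],[0.0,-0.0174,-0.0001,0,0,0,0],[0.0,-0.0163,0.0058,0,0,0,0],[0.0,-0.0134,0.0111,0,0,0,0],[0.0,-0.0088,0.015,0,0,0,0],[0.0,0,0,0,0,0,0]]'
python3 -c "
from h import *
arc(18,8)"
```

```text
time: 17.7
position: [0.5103, -0.2588, 0.1109]
tool_rot: [2.219, 2.222, 0.002]
ft_force: [1.6, 2.0, 0.7]
grip_width: 0.222
grip_force: 25.0
angle -104.65 r 50.93 z 0.1109 F [1.6 2.  0.7] grip 25.0 t 17.7 tilt 0.11
start off [0.9  0.23]
[0.0,-0.0015,0.0155,0,0,0,0],[0.0,0.0033,0.0153,0,0,0,0],[0.0,0.0079,0.0135,0,0,0,0],[0.0,0.0117,0.0104,0,0,0,0],[0.0,0.0144,0.0063,0,0,0,0],[0.0,0.0155,0.0015,0,0,0,0],[0.0,0.0153,-0.0033,0,0,0,0],[0.0,0.0135,-0.0079,0,0,0,0],
```

```bash
python3 -m handwheel '[[0.0,-0.0009,0.0157,0,0,0,0],[0.0,0.0033,0.0153,0,0,0,0],[0.0,0.0079,0.0135,0,0,0,0],[0.0,0.0117,0.0104,0,0,0,0],[0.0,0.0144,0.0063,0,0,0,0],[0.0,0.0155,0.0015,0,0,0,0],[0.0,0.0153,-0.0033,0,0,0,0],[0.0,0,0,0,0,0,0],[0.0,0,0,0,0,0,0],[0.0,0,0,0,0,0,0]]'
python3 -c "
from h import *
snap('wrist','w6');arc(18,1);i=load('w6')[2]
cv2.imwrite('pics/w6.png',load('w6')[0])"
```

```text
time: 18.95
position: [0.568, -0.1899, 0.1111]
tool_rot: [-2.22, -2.222, -0.003]
ft_force: [2.9, 2.6, -0.8]
grip_width: 0.223
grip_force: 25.0
angle 23.4 r 48.86 z 0.1111 F [ 3.1  3.3 -1.1] grip 25.0 t 19.0 tilt 0.1
start off [0.45 1.04]
[0.0,0.0132,-0.0084,0,0,0,0],
```

View pics/w6.png

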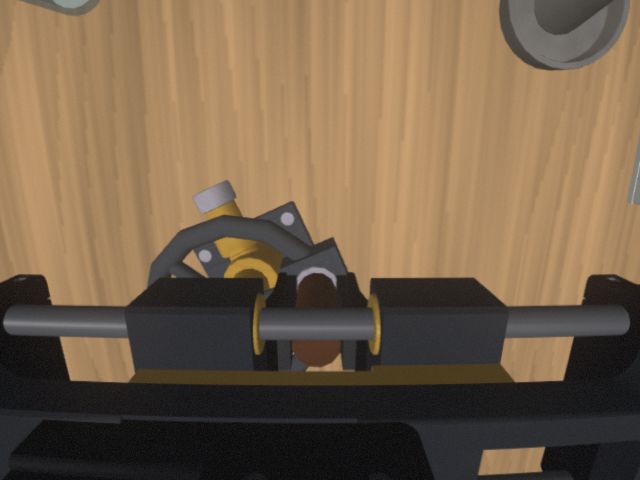

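The last view shows the collar still on the lug at (317,285), gripped, with the wheel at +721° from the stop and still. I hand it in.

```bash
python3 -c "
from h import *
print(ctrl.close_job())"
```

```text
the job is handed in; nothing more can be done
None
```

The job is handed in: the handle stands home in the wheel's bore, the wheel was shut on its stop at 22.5° and backed off 721° by TCP readings (about two turns), the handle is still gripped at 25 N, and nothing else on the bench was touched as far as I could see; no verdict came back.

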